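Load a painted board into the viewing box and hold its shutter open at the mark

ROBOT

A 7-joint arm with a two-finger parallel gripper is mounted at the origin on the work surface. World frame = base frame: x ahead of the robot, y to its left, z up, the work surface at z = 0. Lengths are in m, angles in rad, forces in N, time in s.
With the tool pointing down it reaches from about 0.35 to 0.9 m from the base axis. Payload 7.2 kg.
Tool frame: the origin (TCP) lies midway between the tips of the shut fingers; the grasp point (between the pads) lies behind it (bot.grasp_offset is the z of the grasp point in the tool frame, in m); z points along the fingers, y is the direction in which the jaws open and shut (so a half turn about z gives the same grasp; the last joint's range is limited). The gripper opens to 88 mm and grips with 3 to 60 N. Pads are 20 mm wide; open, the fingers measure 115 mm over their backs; the gripper's body (75 mm by 178 mm) begins 61 mm behind the grasp point.
Start: joints at [-1.335, 0.411, -0.013, 1.596, 0.006, 1.134, -0.082], TCP at [0.187, 0.596, 0.223] pointing down, gripper open.
Joint ranges: [-2.95, 2.95], [-0.29, 1.99], [-1.47, 1.44], [0.14, 2.54], [-1.03, 4.17], [0.13, 1.85], [-2.86, 2.86]. Speed limits (rad/s): [2.39, 2.39, 3.01, 3.01, 3.14, 3.14, 3.14].

INTERFACE

Orientations are given as a unit quaternion [x, y, z, w].
In Python, from station import readout, cams, order, bot gives the robot as it stands.
- The arm moves only by the shell command python3 -m handwheel 'ROWS' [FORCE]. ROWS is JSON, a list of rows, each an object of numbers: "gripper": the opening in per cent of the stroke, from 0 (shut) to 100 (fully open); "x", "y", "z": the shift along the tool's x, y, z in mm; "twist": the turn about the tool's z in rad. A call has 1 to 8 rows; each row shifts and turns the commanded pose from where the row before left it, along the tool's axes as they then stand; what a row does not reach is not made up. A row lasts 1/8 s, in which the tool goes at most 62.5 mm and 10.7 degrees, less where a joint would pass 70% of its speed; a pose out of reach is approached as far as the arm can. A call is refused whole if a number of a shift passes 62.5 or a number of a turn 0.188, either way. A call with a gripper value outside its range is refused whole. The fingers move at their own pace and stop on an object; FORCE is the grip in N (left out, the last holds). Time passes only in rows, so rows that do not move let the fingers close. It gives the time, the measured TCP pose, the force and the opening at its end, in the units of the state.
- readout.get_state(): the state, without advancing time (a new reading comes with each control period).
- cams.read_camera(name): name is "scene" or "top" or "wrist"; returns a dict with "frame" (400x640x3 uint8, red, green, blue), "fx", "fy", "cx", "cy" (pixels), "D" ([k1, k2, p1, p2, k3] as OpenCV has them; the pictures are not rectified), "position" and "rotation" of the camera in the world. Camera axes: x right, y up, looking along -z (the intrinsics and any distortion apply to the point x, -y, -z); pixel columns grow to the right and rows downward; lengths in m; the calibration is good to about 2 mm. A picture is of the moment at which its call begins. There is no depth.
- order.hand_in(): hands the job in, once; it reports no verdict.
The state is a dict: "time": time; "joints": joint angles; "qd": joint speeds; "joint_efforts": joint torques, N m; "eef_pos": TCP position; "tool_rot": TCP orientation; "ft_force": force on the tool from outside, world axes, zero at the start; "moment": the same for the moment, N m; "opening": finger opening in m.
Only numpy, scipy, OpenCV 4.12 (cv2) and the standard library are available. Lean on these libraries where they do the work, as an engineer would, in place of code of your own. Each camera call takes 0.05 s, during which the arm holds its last target.

TASK

Take the green painted board out of the rack and slide it upright, fully home, into the slot of the viewing box, with its painted face towards the box's window; do not drop it in. Then, with the board let go, pull the blue handle of the box's spring shutter out until its white pointer is at the orange mark and keep it there yourself: finish while still holding the handle at the mark. Leave everything else where it is.

Things in the scene. Friction and masses are not known exactly. Their poses are not given: they have to be found in the camera images.
- panel_green: The board to load, the one with green edges and a green and sky-blue painted face: 12 mm thick (its x), 100 mm wide (its y), 130 mm high (its z), about 0.1 kg. Origin at the centre of its underside. Its painted face looks to its +x, the back is bare wood. It starts upright in any one of the rack's three slots.
- painted_face (a point): Centre of the painted face of the green board: 6 mm to +x of the board's middle plane, 65 mm above its underside.
- rack: Fixed wooden rack, base 215 x 135 mm and 12 mm thick, with three slots 75 mm apart along its x (at x = -75, 0, +75 mm), each 15 mm wide in x and 105 mm in y, with walls up to 42 mm above the table. Origin at the table under its middle. A board stands on the base, at 12 mm, so its top is at 142 mm, with its painted face to the rack's +x.
- viewer: Fixed wooden viewing box. Origin at the table, under the centre of its slot. Base plate 15 mm thick, box x -40 to 75 mm, y -260 to 85 mm. A 60 mm wide window is in the slot's +x wall; the shutter runs in front of it and opens to the box's -y. Along that side runs an aluminium ledge for the mark, box x 36 to 62 mm, y -90 to -255 mm, top at 50 mm.
- slot (a point): Centre of the slot's floor, 20 mm above the table; axes as the box's. The slot is open at the top, 15 mm wide along the box's x and 105 mm along its y. Wood walls up to 85 mm above the table, then flared aluminium lips up to 99 mm that widen the mouth by about 9 mm on each side. A fully home board has its underside at 20 mm and its top at 150 mm above the table.
- shutter: Spring shutter: dark steel plate 75 mm wide, with an arm to the box's -y that carries the blue handle. Axes as the box's; its origin is at the box's origin when shut and moves along the box's -y as it is pulled, up to a stop at 95 mm. It starts shut. A spring draws it shut: about 4 N when shut, 0.7 N more per 10 mm, about 10 N at 80 mm; let go, it shuts again.
- handle (a point): A point in the middle of the blue handle, 115 mm above the table. The handle is an upright tab 30 mm along the box's x, 12 mm along its y (the pull direction), standing free from 80 to 135 mm above the table. When shut it is at x = 24 mm, y = -135 mm in the viewing box's frame.
- pointer (a point): White pointer on the shutter, 65 mm above the table, a 4 mm wide finger along the box's x that passes over the ledge; in the box's frame it has the same y as the middle of the handle, and lies 26 mm to +x of it.
- mark: Orange mark, 28 x 8 x 12 mm, fixed on top of the ledge; the 8 mm are along the box's y. Origin at the centre of its underside, 50 mm above the table, at x = 49 mm in the viewing box's frame; axes as the viewing box's. The pointer is at the mark when both have the same y in that frame; that takes 40 to 80 mm of travel.
- panel_red: A board of the same size with red edges, upright in the rack. Origin at the centre of its underside. A bystander: leave it where it stands.
- panel_violet: A board of the same size with violet edges, upright in the rack. Origin at the centre of its underside. A bystander: leave it where it stands.
- tape_roll: Cardboard ring lying flat, 90 mm across, 24 mm high. Origin at the centre of its underside. A bystander: leave it where it stands.
- paint_can: Can, 72 mm across, 85 mm high. Origin at the centre of its underside. A bystander: leave it where it stands.
- mug: Blue mug, 76 mm across, 85 mm high. Origin at the centre of its underside. A bystander: leave it where it stands.
- varnish: Amber bottle, 52 mm across, 120 mm high. Origin at the centre of its underside. A bystander: leave it where it stands.
- spatula: Spatula, 200 mm long, lying flat along its x. Origin on its underside. A bystander: leave it where it stands.
- wood_block: Wooden block, 90 x 50 x 35 mm. Origin at the centre of its underside. A bystander: leave it where it stands.
Things that resemble listed ones, but are neither listed nor needed, are in the scene too. Of the things like the panel_green, leave any that is yellow; of the rest the larger one is meant.

How it is judged:
On the way, in this order (a step that is already met when the one before it is completed fails the run):
1. the green board stands fully home in the slot, painted face to the window, and is let go (z of panel_green in the frame of viewer below 0.024 m and x of panel_green in the frame of viewer between -0.004 and 0.004 m and y of panel_green in the frame of viewer between -0.006 and 0.006 m and angle between panel_green's own z axis and vertical below 0.08 rad and x of painted_face in the frame of viewer above 0.002 m and contact force between the fingers and panel_green below 0.1 N), for 0.3 s.
2. the shutter is pulled until its pointer is at the mark, and held (y of pointer in the frame of mark between -0.006 and 0.006 m and linear speed of shutter below 0.01 m/s and contact force between the fingers and shutter above 2 N), for 0.4 s.
At the end, for the whole second after the job is handed in: Board home, let go: underside within 4 mm of the slot floor, 4 mm across, 6 mm along, tilt < 0.08 rad, painted face to the window. Pointer within 6 mm of the mark along the box's y, under 10 mm/s; fingers press on the handle with over 2 N; no loose thing touches the shutter (all of step 1 and all of step 2 and contact force between shutter and panel_green below 0.3 N and contact force between shutter and panel_red below 0.3 N and contact force between shutter and panel_violet below 0.3 N and contact force between shutter and tape_roll below 0.3 N and contact force between shutter and paint_can below 0.3 N and contact force between shutter and mug below 0.3 N and contact force between shutter and varnish below 0.3 N and contact force between shutter and spatula below 0.3 N and contact force between shutter and wood_block below 0.3 N); the arm keeps its last pose, push and grip.
It fails at once if the green board is dropped (moves faster than 0.5 m/s out of the fingers) (contact force between the fingers and panel_green below 0.1 N and linear speed of panel_green above 0.5 m/s).
It fails at once if a bystander is moved by more than 20 mm (distance of any of panel_red, panel_violet, tape_roll, paint_can, mug, varnish, spatula, wood_block from where it was at the start of the episode above 0.02 m).
It also fails if it takes over 54 s, if anything falls off the work surface, if the arm or the gripper's body presses on something with over 40 N, if the wrist force passes 120 N, or if a joint passes its speed limit or range.

## Working session

There is one attempt and no reset: what is moved stays moved. The work goes in short steps, Python scripts to look and compute and a shell command to move; the robot and the scene stay as the last step left them, time stands still between calls to the robot, and variables do not carry over. Pictures are saved under pics/ and viewed, and the job is handed in when it is done.

```bash
ls; mkdir -p pics; python3 - <<'E'
from station import readout, cams, order, bot
import cv2
s=readout.get_state()
for k,v in s.items(): print(k,v)
print({k:getattr(bot,k) for k in dir(bot) if not k.startswith('_')})
for n in ["scene","top","wrist"]:
    c=cams.read_camera(n)
    cv2.imwrite(f"pics/{n}0.png",c["frame"][:,:,::-1])
    print(n,c["fx"],c["fy"],c["cx"],c["cy"],c["D"],c["position"],c["rotation"])
E
```

```text
pics
time 0.0
joints [-1.33516494  0.4118499  -0.01269126  1.59705427  0.00560828  1.13430712
 -0.08220181]
qd [-4.80499324e-04 -1.17405663e-03 -8.44069837e-04  2.72320035e-05
 -9.72999527e-05 -4.07921827e-04  3.42615452e-05]
joint_efforts [ 1.96954916e-04 -5.87955952e+01  6.42049368e-01 -2.91087466e+01
 -5.37145848e-02  1.78177049e-02  1.46974162e-04]
eef_pos [0.18688811 0.5958652  0.22183617]
tool_rot [ 1.51328361e-01  9.88483232e-01 -7.89545753e-04 -5.59170078e-05]
ft_force [-0.63342652 -0.36912916 -0.52705727]
moment [ 0.00806248 -0.01295769  0.03271671]
opening 0.0877776313326508
{'Unreachable': <class 'station.Unreachable'>, 'grasp_offset': -0.0187}
scene 405.8589673107685 405.8589673107685 321.6966679745849 201.07461238095368 [-0.02107186  0.          0.          0.          0.        ] [ 0.89678002 -0.53436186  1.0917052 ] [0.27162263 0.08476456 0.2953377  0.91203715]
top 484.72302330470404 484.72302330470404 327.6063200953625 200.81117196882414 [-0.0112236  0.         0.         0.         0.       ] [0.20164229 0.00260839 1.67827649] [-0.07065673  0.07141317  0.72677667 -0.67948764]
wrist 343.248996634109 343.248996634109 326.56780980537405 195.29589454446958 [0.01353993 0.         0.         0.         0.        ] [0.10701326 0.62085323 0.38290415] [-0.1239273  -0.08990686  0.58532132  0.79621463]
```

View pics/scene0.png

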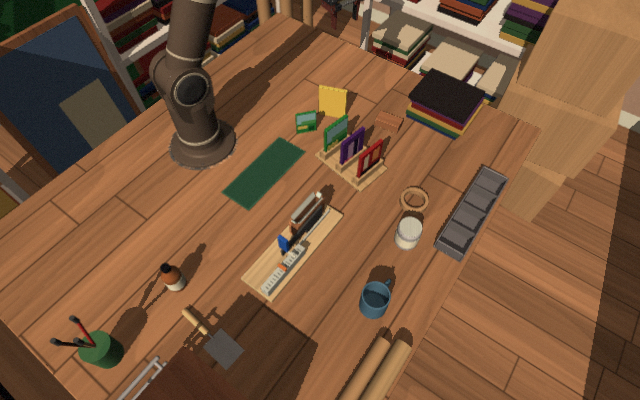

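View pics/top0.png

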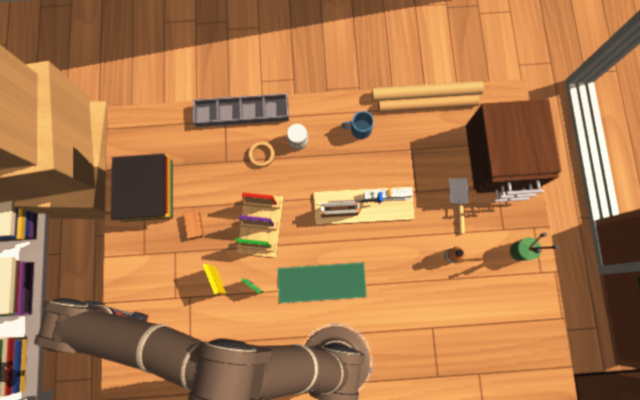

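View pics/wrist0.png

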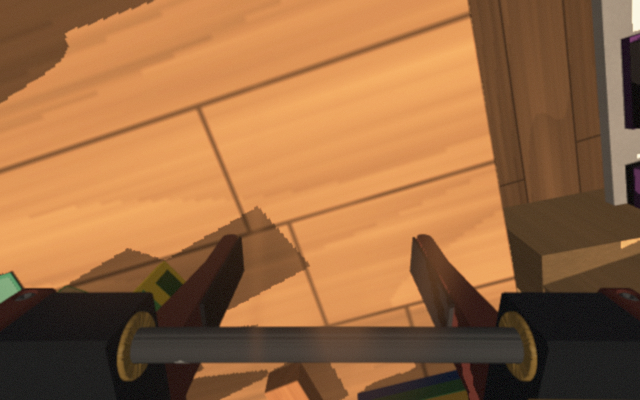

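The top view shows the rack at about (262,226) with green (253,243), violet (258,220) and red (258,198) boards. The viewing box is at about (364,206), and the small green and yellow decoys are near (253,287) and (213,280). I'll zoom in to pick corners.

```bash
cat > h.py <<'E'
import numpy as np, cv2
from scipy.spatial.transform import Rotation as R
from station import readout, cams
def K(c): return np.array([[c["fx"],0,c["cx"]],[0,c["fy"],c["cy"]],[0,0,1.]])
F=np.diag([1.,-1,-1])
def proj(c,P):
    P=np.atleast_2d(P); Rm=R.from_quat(c["rotation"]).as_matrix()
    q=(P-np.array(c["position"]))@Rm@F
    return cv2.projectPoints(q.reshape(-1,1,3),np.zeros(3),np.zeros(3),K(c),np.array(c["D"],float))[0].reshape(-1,2)
def unproj(c,px,z):
    px=np.atleast_2d(np.array(px,float)); u=cv2.undistortPoints(px.reshape(-1,1,2),K(c),np.array(c["D"],float)).reshape(-1,2)
    d=np.c_[u,np.ones(len(u))]@F@R.from_quat(c["rotation"]).as_matrix().T
    o=np.array(c["position"]); z=np.broadcast_to(z,len(d)); t=(z-o[2])/d[:,2]
    return o+d*t[:,None]
def crop(c,x0,y0,x1,y1,s,fn):
    im=c["frame"][y0:y1,x0:x1,::-1]; im=cv2.resize(im,None,fx=s,fy=s,interpolation=cv2.INTER_CUBIC)
    for x in range((x0//10+1)*10,x1,10):
        cv2.line(im,((x-x0)*s,0),((x-x0)*s,5 if x%50 else 14),(255,255,255),1)
        if x%20==0: cv2.putText(im,str(x),((x-x0)*s+2,14),0,.4,(255,255,255),1)
    for y in range((y0//10+1)*10,y1,10):
        cv2.line(im,(0,(y-y0)*s),(5,(y-y0)*s),(255,255,255),1)
        if y%20==0: cv2.putText(im,str(y),(6,(y-y0)*s+4),0,.4,(255,255,255),1)
    cv2.imwrite("pics/"+fn,im)
E
python3 - <<'E'
from h import *
import pickle
t=cams.read_camera("top"); s=cams.read_camera("scene"); pickle.dump((t,s),open("c0.pkl","wb"))
crop(t,190,180,290,280,6,"t_rack.png"); crop(t,305,175,425,235,6,"t_box.png")
crop(s,300,100,400,200,6,"s_rack.png"); crop(s,235,180,355,305,5,"s_box.png")
E
```

```text
(no output)
```

View pics/t_rack.png

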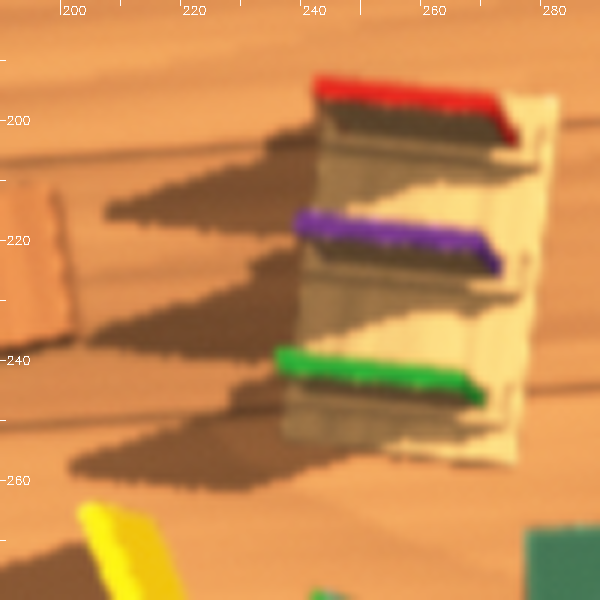

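View pics/t_box.png

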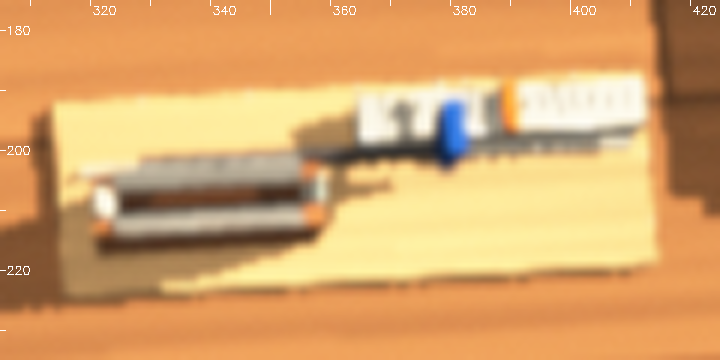

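View pics/s_rack.png

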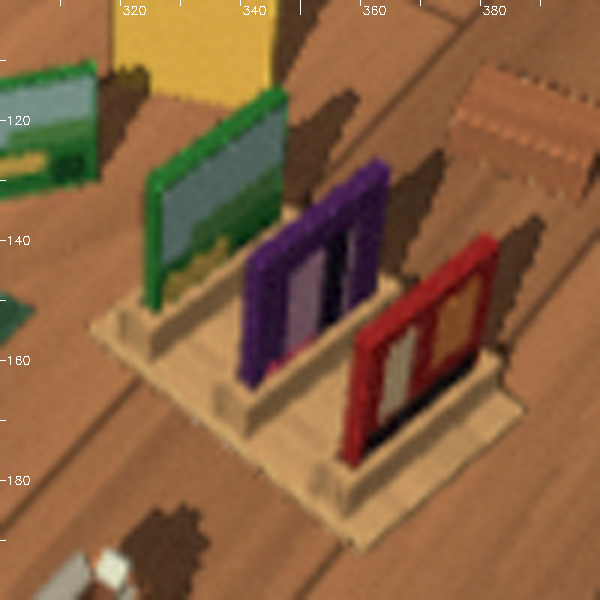

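View pics/s_box.png

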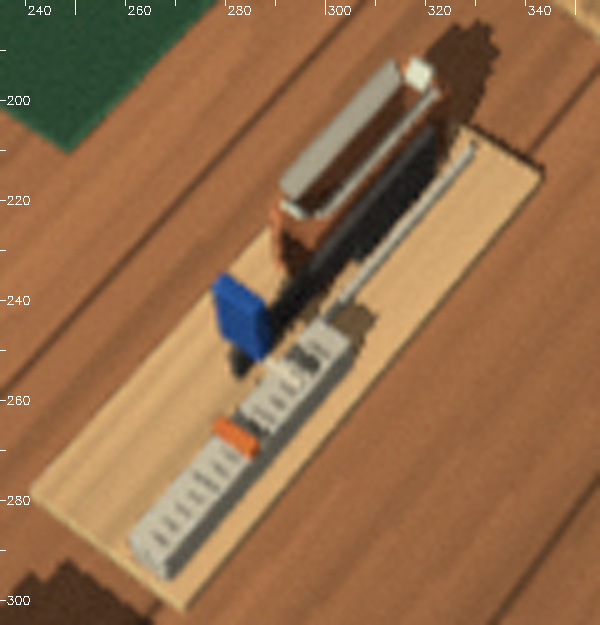

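```bash
cat > fit.py <<'E'
from h import *
import pickle
from scipy.optimize import least_squares
t,s=pickle.load(open("c0.pkl","rb"))
def T(p,pts): c,si=np.cos(p[2]),np.sin(p[2]); pts=np.array(pts); return np.c_[p[0]+c*pts[:,0]-si*pts[:,1],p[1]+si*pts[:,0]+c*pts[:,1],pts[:,2]]
def px(x0,y0,sc,uv): return (np.array(uv,float)+.5)/sc-.5+np.array([x0,y0])
def fit(obs,p0):
    f=lambda p:np.concatenate([(proj(c,T(p,[P]))[0]-uv) for c,P,uv in obs])
    r=least_squares(f,p0,loss='soft_l1'); return r.x,f(r.x).reshape(-1,2)
tr=lambda u,v:px(190,180,6,(u,v)); tb=lambda u,v:px(305,175,6,(u,v)); sr=lambda u,v:px(300,100,6,(u,v)); sb=lambda u,v:px(235,180,5,(u,v))
a,b=.1075,.0675
rack=[(t,(a,-b,.012),tr(558,95)),(t,(-a,-b,.012),tr(517,467)),(t,(-a,b,.012),tr(282,440)),
 (s,(-a,-b,.012),sr(92,327)),(s,(a,-b,0.012),sr(362,542)),(s,(a,b,.012),sr(523,405))]
box=[(t,(.075,.085,.015),tb(53,103)),(t,(-.04,.085,.015),tb(65,297)),(t,(-.04,-.26,.015),tb(657,260)),(t,(.075,-.26,.015),tb(646,74)),
 (s,(-.04,-.26,.015),sb(30,490)),(s,(.075,-.26,.015),sb(185,606)),(s,(.075,.085,.015),sb(543,175))]
g=[(t,(.006,.05,.13+.012),tr(277,348)),(t,(.006,-.05,.142),tr(467,374)),(t,(-.006,.05,.142),tr(276,370)),(t,(-.006,-.05,.142),tr(462,392)),
 (s,(.006,-.05,.142),sr(157,183)),(s,(.006,.05,.142),sr(287,97)),(s,(-.006,-.05,.142),sr(147,173)),(s,(-.006,.05,.142),sr(277,87))]
for n,o,p0 in [("rack",rack,[.45,.25,0]),("box",box,[.5,-.05,0]),("green",g,[.4,.25,0])]:
    p,r=fit(o,p0); print(n,np.round(p,4)); print(np.round(r,2).tolist())
E
python3 fit.py
```

```text
rack [ 0.4736  0.23   -0.163 ]
[[0.09, 0.74], [-0.25, -0.24], [-0.05, 0.48], [-0.87, -0.19], [0.59, 0.68], [0.7, 0.27]]
box [ 0.5001 -0.047  -0.0113]
[[-0.02, 0.14], [-0.38, 0.12], [0.14, 0.75], [-1.0, -0.44], [-0.37, 0.22], [-0.17, 0.66], [0.35, -0.0]]
green [ 0.3998  0.2418 -0.1977]
[[0.33, -0.09], [-0.39, -0.36], [-0.13, -0.05], [-0.15, 0.37], [-0.04, 0.82], [0.78, -0.34], [-0.97, 0.41], [-0.16, -0.63]]
```

Fits agree: the rack is at (0.474, 0.230) with yaw -0.163, and the green board sits in its x = -75 slot within 1 mm. The box is at (0.500, -0.047) with yaw -0.011. Next I'll twist the tool so the jaws line up with the board's thickness.

```bash
python3 -m handwheel '[{"twist":0.18,"gripper":50},{"twist":0.18,"gripper":50},{"twist":0.18,"gripper":50},{"twist":0.18,"gripper":50},{"twist":0.18,"gripper":50},{"twist":0.18,"gripper":50},{"twist":0.18,"gripper":50},{"twist":0.17,"gripper":50}]' 30
cat > to.py <<'E'
import sys
from h import *
def rel(x,y,z,yaw=None,grasp=True):
    s=readout.get_state(); Rm=R.from_quat(s["tool_rot"]).as_matrix(); p=np.array(s["eef_pos"])
    if grasp: p=p+Rm[:,2]*-.0187
    d=Rm.T@(np.array([x,y,z])-p)*1000
    ya=np.arctan2(Rm[1,1],Rm[0,1])
    print("t",round(s["time"],2),"grasp" if grasp else "tcp",np.round(p,4),"tool-y az",round(ya,4),"tilt",np.round(Rm[:2,2],4),"open",round(s["opening"],4),"F",np.round(s["ft_force"],1),"j",np.round(s["joints"],2))
    print("shift mm tool axes",np.round(d,1), "twist", None if yaw is None else round(-((yaw-ya+np.pi)%(2*np.pi)-np.pi),4))
if __name__=="__main__":
    a=[float(v) for v in sys.argv[1:]]; rel(*a)
E
python3 to.py .3998 .242 .27 -.17
```

```text
t 0.25 grasp [0.1869 0.5962 0.241 ] tool-y az 1.267 tilt [-0.0002 -0.0007] open 0.0879 F [-0.8  0.1 -0.1] j [-1.34  0.41 -0.01  1.6   0.01  1.13 -0.08]
shift mm tool axes [-309.1 -274.3  -28.8] twist 1.437$[0]: bad value
```

```bash
python3 -m handwheel '[{"gripper":50,"x":0,"y":0,"z":-6,"twist":0.18},{"gripper":50,"x":0,"y":0,"z":-6,"twist":0.18},{"gripper":50,"x":0,"y":0,"z":-6,"twist":0.18},{"gripper":50,"x":0,"y":0,"z":-6,"twist":0.18},{"gripper":50,"x":0,"y":0,"z":-6,"twist":0.18},{"gripper":50,"x":0,"y":0,"z":0,"twist":0.18},{"gripper":50,"x":0,"y":0,"z":0,"twist":0.18},{"gripper":50,"x":0,"y":0,"z":0,"twist":0.17}]' 30
python3 to.py .3998 .242 .27 -.17
```

```text
time: 1.25
eef_pos: [0.1869, 0.5963, 0.2526]
tool_rot: [0.764, 0.645, -0.0, 0.0]
ft_force: [0.9, 0.9, 0.0]
opening: 0.0441
t 1.25 grasp [0.1869 0.5963 0.2713] tool-y az -0.1687 tilt [-0.0001 -0.0002] open 0.0441 F [0.9 0.9 0. ] j [-1.54  0.39  0.28  1.57 -0.11  1.19 -1.42]
shift mm tool axes [-313.5  269.3    1.3] twist 0.0013
```

```bash
python3 -m handwheel '[{"gripper":50,"x":-39,"y":33.5,"z":0,"twist":0},{"gripper":50,"x":-39,"y":33.5,"z":0,"twist":0},{"gripper":50,"x":-39,"y":33.5,"z":0,"twist":0},{"gripper":50,"x":-39,"y":33.5,"z":0,"twist":0},{"gripper":50,"x":-39,"y":33.5,"z":0,"twist":0},{"gripper":50,"x":-39,"y":33.5,"z":0,"twist":0},{"gripper":50,"x":-39,"y":33.5,"z":0,"twist":0},{"gripper":50,"x":0,"y":0,"z":0,"twist":0}]' 30
python3 to.py .3998 .242 .27 -.17
python3 - <<'E'
from h import *
import pickle
w=cams.read_camera("wrist"); pickle.dump(w,open("w1.pkl","wb")); cv2.imwrite("pics/w1.png",w["frame"][:,:,::-1])
print(w["position"],w["rotation"])
E
```

```text
time: 2.25
eef_pos: [0.3761, 0.2855, 0.2531]
tool_rot: [0.764, 0.645, 0.0, 0.0]
ft_force: [0.1, 0.4, -0.0]
opening: 0.044
t 2.25 grasp [0.3761 0.2854 0.2718] tool-y az -0.1696 tilt [0.0007 0.0002] open 0.044 F [ 0.1  0.4 -0. ] j [-1.16  0.11  0.46  1.94 -0.05  1.1  -0.86]
shift mm tool axes [-38.8  30.7   1.8] twist 0.0004
[0.38981814 0.36739231 0.41410821] [-0.15247767  0.01245407 -0.08353395  0.98469159]
```

View pics/w1.png

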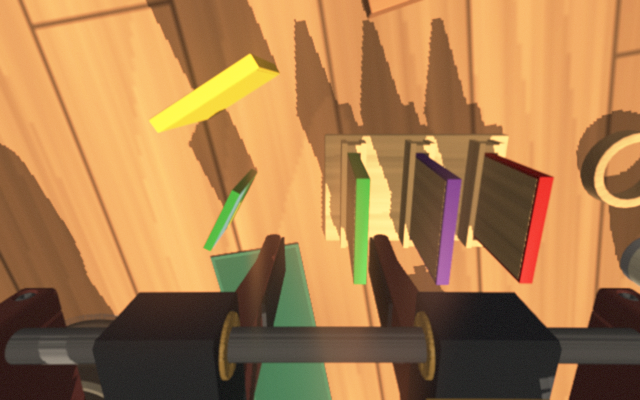

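The wrist view shows the green board's top edge from about (355,155) to (361,283), with violet and red to its right. I'll fit the board from this closer view.

```bash
python3 - <<'E'
from h import *
import pickle
w=pickle.load(open("w1.pkl","rb")); crop(w,310,125,430,295,4,"w1c.png")
E
```

```text
(no output)
```

View pics/w1c.png

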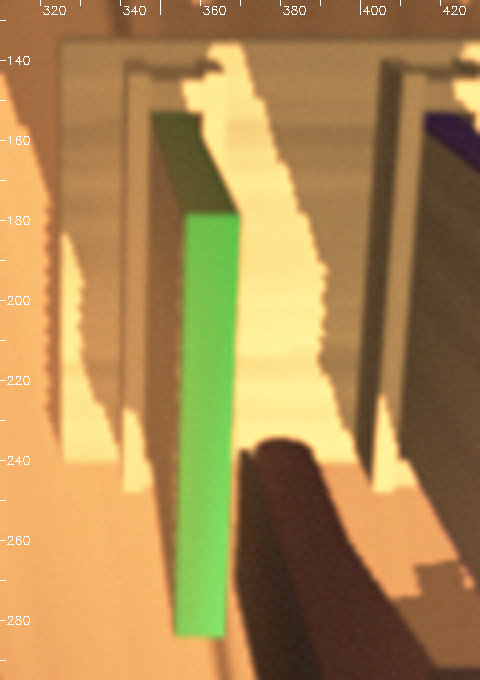

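```bash
python3 - <<'E' 
from fit import *
w=pickle.load(open("w1.pkl","rb")); q=lambda u,v:px(310,125,4,(u,v))
g=[(w,(-.006,.05,.142),q(185,213)),(w,(.006,.05,.142),q(239,213)),(w,(-.006,-.05,.142),q(175,635)),(w,(.006,-.05,.142),q(226,635))]
p,r=fit(g,[.4,.24,-.17]); print(np.round(p,4),np.round(r,2).tolist())
P=unproj(w,[o[2] for o in g],.142); print(np.round(P,4), np.linalg.norm(P[0]-P[1]),np.linalg.norm(P[0]-P[2]))
E
python3 to.py .4 .242 .135 -.17
```

```text
rack [ 0.4736  0.23   -0.163 ]
[[0.09, 0.74], [-0.25, -0.24], [-0.05, 0.48], [-0.87, -0.19], [0.59, 0.68], [0.7, 0.27]]
box [ 0.5001 -0.047  -0.0113]
[[-0.02, 0.14], [-0.38, 0.12], [0.14, 0.75], [-1.0, -0.44], [-0.37, 0.22], [-0.17, 0.66], [0.35, -0.0]]
green [ 0.3998  0.2418 -0.1977]
[[0.33, -0.09], [-0.39, -0.36], [-0.13, -0.05], [-0.15, 0.37], [-0.04, 0.82], [0.78, -0.34], [-0.97, 0.41], [-0.16, -0.63]]
[ 0.3991  0.2432 -0.1637] [[-0.59, -0.6], [0.59, -0.68], [-0.26, 0.92], [0.25, 0.86]]
[[0.4017 0.293  0.142 ]
 [0.4126 0.2911 0.142 ]
 [0.3854 0.1958 0.142 ]
 [0.3967 0.1938 0.142 ]] 0.011046655593196366 0.09853754145945223
t 2.3 grasp [0.3748 0.2877 0.2716] tool-y az -0.1667 tilt [0.0002 0.0007] open 0.0441 F [-1.   0.5  0.5] j [-1.17  0.11  0.45  1.93 -0.06  1.1  -0.86]
shift mm tool axes [-40.9  32.4 136.6] twist 0.0033
```

```bash
python3 to.py .3993 .243 .12 -.164
python3 -m handwheel '[{"gripper":50,"x":-20,"y":16,"z":0,"twist":0},{"gripper":50,"x":-20,"y":16,"z":0,"twist":0},{"gripper":50,"x":0,"y":0,"z":15,"twist":0},{"gripper":50,"x":0,"y":0,"z":15,"twist":0},{"gripper":50,"x":0,"y":0,"z":0,"twist":0},{"gripper":50,"x":0,"y":0,"z":0,"twist":0}]' 30
python3 to.py .3993 .243 .12 -.164
```

```text
t 2.3 grasp [0.3748 0.2877 0.2716] tool-y az -0.1667 tilt [0.0002 0.0007] open 0.0441 F [-1.   0.5  0.5] j [-1.17  0.11  0.45  1.93 -0.06  1.1  -0.86]
shift mm tool axes [-40.1  31.5 151.6] twist -0.0027
time: 3.05
eef_pos: [0.3988, 0.245, 0.2225]
tool_rot: [0.762, 0.648, -0.0, 0.0]
ft_force: [-0.1, -0.1, -0.3]
opening: 0.0437
t 3.05 grasp [0.3988 0.245  0.2412] tool-y az -0.1618 tilt [-0.0003 -0.0004] open 0.0437 F [-0.1 -0.1 -0.3] j [-1.09  0.14  0.49  1.99 -0.08  1.03 -0.73]
shift mm tool axes [ -1.8   0.8 121.2] twist 0.0022
```

```bash

python3 -m handwheel '[{"gripper":50,"x":-1.5,"y":0.5,"z":25,"twist":0},{"gripper":50,"x":0,"y":0,"z":25,"twist":0},{"gripper":50,"x":0,"y":0,"z":25,"twist":0},{"gripper":50,"x":0,"y":0,"z":25,"twist":0},{"gripper":50,"x":0,"y":0,"z":21,"twist":0},{"gripper":50,"x":0,"y":0,"z":0,"twist":0},{"gripper":50,"x":0,"y":0,"z":0,"twist":0}]' 30
python3 to.py .3993 .243 .12 -.164; python3 - <<'E'
from h import *
w=cams.read_camera("wrist"); cv2.imwrite("pics/w2.png",w["frame"][:,:,::-1])
E
```

```text
time: 3.92
eef_pos: [0.3999, 0.2432, 0.1025]
tool_rot: [0.762, 0.647, 0.001, -0.0]
ft_force: [-0.3, -0.4, 0.4]
opening: 0.0441
t 3.92 grasp [0.3999 0.2432 0.1212] tool-y az -0.1629 tilt [0.0008 0.0007] open 0.0441 F [-0.3 -0.4  0.4] j [-1.03  0.32  0.46  2.12 -0.2   0.75 -0.6 ]
shift mm tool axes [-0.3 -0.5  1.2] twist 0.0011
```

View pics/w2.png

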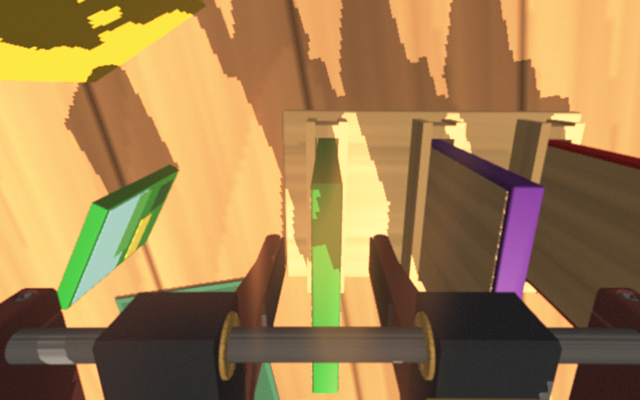

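The board at column 326 is centred between the fingers (280 and 372), so I'll close on it.

```bash

python3 -m handwheel '[{"gripper":0,"x":0,"y":0,"z":0,"twist":0},{"gripper":0,"x":0,"y":0,"z":0,"twist":0},{"gripper":0,"x":0,"y":0,"z":0,"twist":0},{"gripper":0,"x":0,"y":0,"z":0,"twist":0},{"gripper":0,"x":0,"y":0,"z":0,"twist":0},{"gripper":0,"x":0,"y":0,"z":0,"twist":0}]' 30
python3 to.py .3993 .243 .12 -.164
```

```text
time: 4.72
eef_pos: [0.3995, 0.2428, 0.1018]
tool_rot: [0.762, 0.647, 0.0, -0.0]
ft_force: [-0.5, -0.4, 3.3]
opening: 0.0118
t 4.72 grasp [0.3995 0.2428 0.1205] tool-y az -0.163 tilt [0.0001 0.0002] open 0.0118 F [-0.5 -0.4  3.3] j [-1.03  0.32  0.46  2.12 -0.2   0.75 -0.6 ]
shift mm tool axes [ 0.2 -0.2  0.5] twist 0.001
```

```bash

python3 -m handwheel '[{"gripper":0,"x":0,"y":0,"z":-5,"twist":0},{"gripper":0,"x":0,"y":0,"z":-15,"twist":0},{"gripper":0,"x":0,"y":0,"z":-25,"twist":0},{"gripper":0,"x":0,"y":0,"z":-30,"twist":0},{"gripper":0,"x":0,"y":0,"z":-30,"twist":0},{"gripper":0,"x":0,"y":0,"z":-25,"twist":0},{"gripper":0,"x":0,"y":0,"z":-20,"twist":0},{"gripper":0,"x":0,"y":0,"z":0,"twist":0}]' 30
python3 to.py .5 -.047 .27 -.0113; python3 - <<'E'
from h import *
for n in("wrist","scene"):
    w=cams.read_camera(n); cv2.imwrite(f"pics/{n}3.png",w["frame"][:,:,::-1])
E
```

```text
time: 5.72
eef_pos: [0.4001, 0.243, 0.2535]
tool_rot: [0.762, 0.647, 0.002, -0.0]
ft_force: [0.1, 0.5, -1.2]
opening: 0.0119
t 5.72 grasp [0.4001 0.243  0.2722] tool-y az -0.1632 tilt [0.0024 0.0027] open 0.0119 F [ 0.1  0.5 -1.2] j [-1.11  0.1   0.51  1.95 -0.06  1.1  -0.74]
shift mm tool axes [-269.9  145.7    1.6] twist -0.1519
```

View pics/wrist3.png

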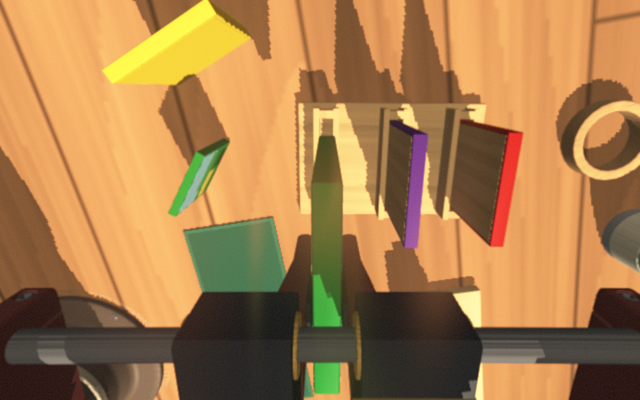

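View pics/scene3.png

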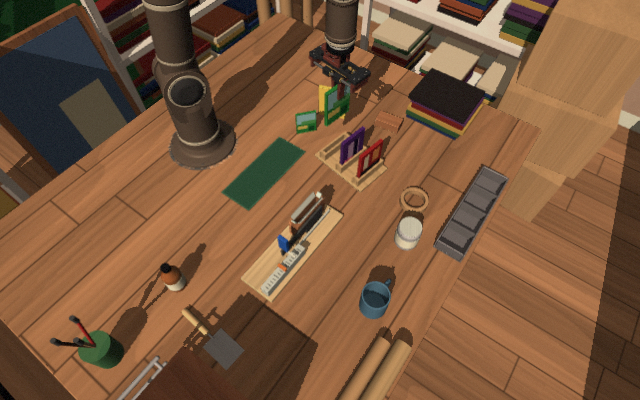

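The board is held upright (opening 11.9 mm), and red and violet are undisturbed. I'll carry it to a viewpoint beside the slot and measure the slot with the wrist camera.

```bash
python3 to.py .44 -.13 .275 -.0113;
python3 -m handwheel '[{"gripper":0,"x":-20,"y":0,"z":0,"twist":-0.02},{"gripper":0,"x":-40,"y":0,"z":0,"twist":-0.03},{"gripper":0,"x":-50,"y":0,"z":0,"twist":-0.03},{"gripper":0,"x":-55,"y":0,"z":0,"twist":-0.03},{"gripper":0,"x":-55,"y":0,"z":0,"twist":-0.02},{"gripper":0,"x":-55,"y":0,"z":0,"twist":-0.02},{"gripper":0,"x":-50,"y":20,"z":0,"twist":0},{"gripper":0,"x":-40,"y":20,"z":0,"twist":0}]' 30
python3 to.py .44 -.13 .275 -.0113
```

```text
t 5.83 grasp [0.3992 0.2425 0.2702] tool-y az -0.163 tilt [-0.      0.0002] open 0.0119 F [-0.7 -0.2 -0.4] j [-1.11  0.1   0.51  1.95 -0.06  1.1  -0.74]
shift mm tool axes [-361.   100.7   -4.9] twist -0.1517
time: 6.82
eef_pos: [0.4129, -0.1243, 0.2513]
tool_rot: [0.712, 0.702, 0.001, -0.001]
ft_force: [0.4, 0.8, -1.0]
opening: 0.0121
t 6.83 grasp [ 0.4129 -0.1244  0.27  ] tool-y az -0.014 tilt [0.0002 0.002 ] open 0.0121 F [ 0.4  0.8 -1. ] j [-0.79  0.01  1.01  2.04 -0.01  1.1   0.21]
shift mm tool axes [-5.2 27.1 -5. ] twist -0.0027
```

```bash
python3 -m handwheel '[{"gripper":0,"x":0,"y":0,"z":0,"twist":0}]' 
python3 - <<'E'
from h import *
import pickle
from to import rel
rel(.44,-.13,.275,-.0113)
w=cams.read_camera("wrist"); cv2.imwrite(f"pics/w4.png",w["frame"][:,:,::-1]); pickle.dump(w,open("w4.pkl","wb"))
E
```

```text
time: 6.95
eef_pos: [0.4135, -0.1252, 0.2511]
tool_rot: [0.714, 0.701, -0.001, 0.0]
ft_force: [-0.5, 0.6, -1.3]
opening: 0.0124
t 6.95 grasp [ 0.4136 -0.1251  0.2698] tool-y az -0.0182 tilt [-0.0011 -0.002 ] open 0.0124 F [-0.5  0.6 -1.3] j [-0.79  0.02  1.01  2.04 -0.01  1.09  0.21]
shift mm tool axes [-4.4 26.5 -5.2] twist -0.0069
```

View pics/w4.png

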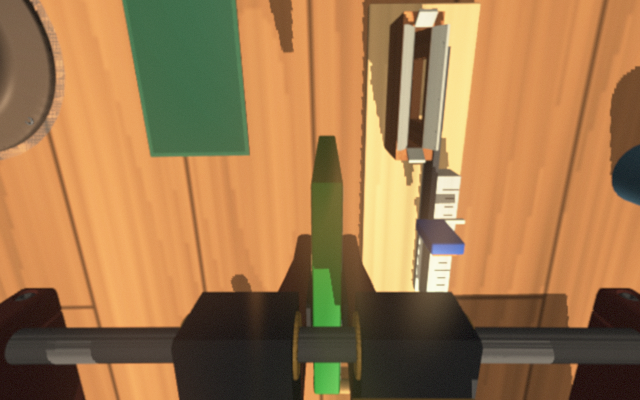

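```bash
python3 - <<'E'
from h import *
import pickle
w=pickle.load(open("w4.pkl","rb")); crop(w,360,0,490,180,4,"w4c.png"); crop(w,400,150,490,300,4,"w4d.png")
E
```

```text
(no output)
```

View pics/w4c.png

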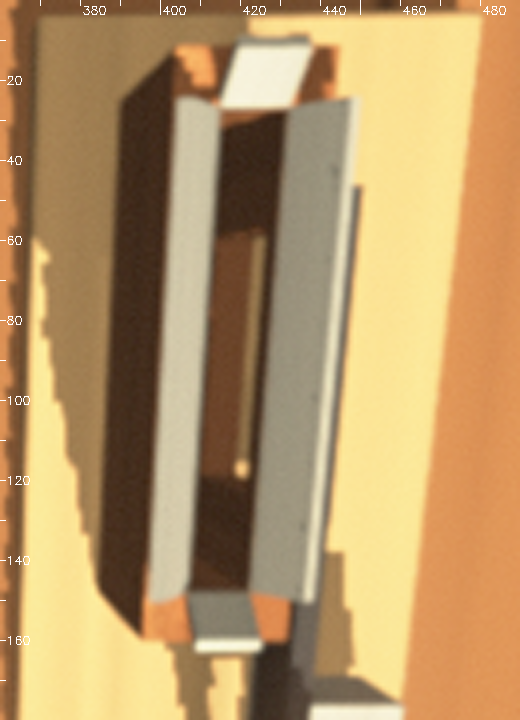

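View pics/w4d.png

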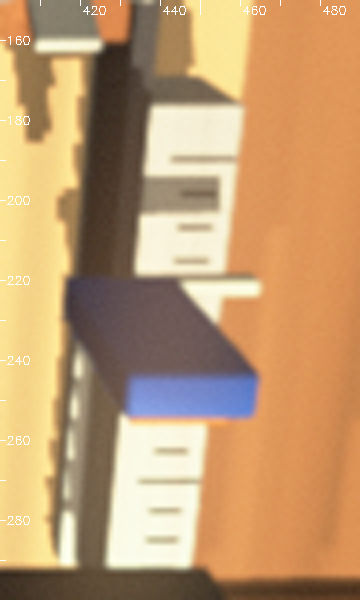

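```bash
python3 - <<'E' 
from h import *
import pickle
w=pickle.load(open("w4.pkl","rb"))
q=lambda u,v,x0=360,y0=0:((u+.5)/4-.5+x0,(v+.5)/4-.5+y0)
def show(n,l,z): P=unproj(w,[q(*a) for a in l],z); print(n,np.round(P[:,:2],4).tolist())
show("inL/R top(+y)",[(220,100),(288,108)],.085)
show("inL/R bot(-y)",[(191,585),(250,585)],.085)
show("outL/R +y",[(177,97),(352,97)],.099)
show("outL/R -y",[(148,600),(308,600)],.099)
show("end lip inner +y/-y",[(254,107),(220,592)],.085)
show("end lip outer +y/-y",[(272,40),(228,645)],.099)
show("handle",[(a,b,400,150) for a,b in[(128,375),(258,375),(128,415),(254,416)]],.135)
show("base",[(38,15),(480,15)],.015)
E
```

```text
inL/R top(+y) [[0.4912, 0.0064], [0.5059, 0.0046]]
inL/R bot(-y) [[0.4908, -0.098], [0.5049, -0.0983]]
outL/R +y [[0.4791, 0.0051], [0.515, 0.0044]]
outL/R -y [[0.4779, -0.0989], [0.5145, -0.0996]]
end lip inner +y/-y [[0.4986, 0.0049], [0.4979, -0.0998]]
end lip outer +y/-y [[0.4978, 0.0151], [0.4969, -0.1097]]
handle [[0.5053, -0.1765], [0.534, -0.177], [0.5061, -0.1864], [0.5341, -0.1871]]
base [[0.4597, 0.0373], [0.5727, 0.0349]]
```

Measured slot centre is about (0.4985, -0.047) with yaw about -0.01. The inner width of 14.5 mm fits the given 15 mm, and the handle-derived origin (0.497, -0.047) agrees. Moving above the slot.

```bash
python3 -m handwheel '[{"gripper":0,"x":10,"y":10,"z":0,"twist":-0.005},{"gripper":0,"x":20,"y":20,"z":0,"twist":0},{"gripper":0,"x":25,"y":25,"z":0,"twist":0},{"gripper":0,"x":15,"y":20,"z":0,"twist":0},{"gripper":0,"x":8,"y":9,"z":0,"twist":0},{"gripper":0,"x":0,"y":0,"z":0,"twist":0},{"gripper":0,"x":0,"y":0,"z":0,"twist":0}]' 
python3 to.py .4985 -.047 .225 -.009;python3 to.py .4985 -.047 .225 -.009
```

```text
time: 7.88
eef_pos: [0.4983, -0.0447, 0.2516]
tool_rot: [0.71, 0.704, 0.0, -0.0]
ft_force: [0.4, 1.0, 0.3]
opening: 0.0122
t 7.88 grasp [ 0.4983 -0.0448  0.2703] tool-y az -0.0087 tilt [-0.0004  0.0004] open 0.0122 F [0.4 1.  0.3] j [-0.8   0.23  0.95  1.9  -0.2   1.12  0.22]
shift mm tool axes [-2.3  0.3 45.3] twist 0.0003
t 7.88 grasp [ 0.4983 -0.0448  0.2703] tool-y az -0.0087 tilt [-0.0004  0.0004] open 0.0122 F [0.4 1.  0.3] j [-0.8   0.23  0.95  1.9  -0.2   1.12  0.22]
shift mm tool axes [-2.3  0.3 45.3] twist 0.0003
```

```bash
python3 -m handwheel '[{"gripper":0,"x":-1.5,"y":0,"z":15,"twist":0},{"gripper":0,"x":0,"y":0,"z":15,"twist":0},{"gripper":0,"x":0,"y":0,"z":15,"twist":0},{"gripper":0,"x":0,"y":0,"z":0,"twist":0},{"gripper":0,"x":0,"y":0,"z":0,"twist":0}]' 
python3 - <<'E'
from h import *
from to import rel
rel(.4985,-.047,.1285,-.009)
w=cams.read_camera("wrist"); cv2.imwrite(f"pics/w5.png",w["frame"][:,:,::-1])
w=cams.read_camera("scene"); crop(w,230,120,360,270,4,"s5.png")
rel(.4985,-.047,.1285,-.009)
E
```

```text
time: 8.5
eef_pos: [0.4991, -0.046, 0.2067]
tool_rot: [0.71, 0.704, -0.0, 0.0]
ft_force: [-0.1, -0.5, -0.5]
opening: 0.0118
t 8.5 grasp [ 0.4991 -0.046   0.2254] tool-y az -0.0084 tilt [-0.0001 -0.0004] open 0.0118 F [-0.1 -0.5 -0.5] j [-0.76  0.29  0.93  1.95 -0.27  1.03  0.28]
shift mm tool axes [-1.  -0.6 96.9] twist 0.0006
t 8.6 grasp [ 0.4993 -0.0458  0.2257] tool-y az -0.0081 tilt [0.0007 0.    ] open 0.012 F [-0.1  1.  -0.8] j [-0.76  0.29  0.93  1.95 -0.27  1.03  0.28]
shift mm tool axes [-1.2 -0.9 97.2] twist 0.0009
```

View pics/w5.png

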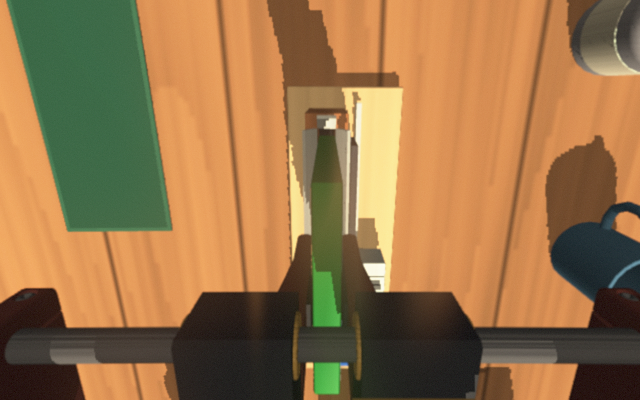

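View pics/s5.png

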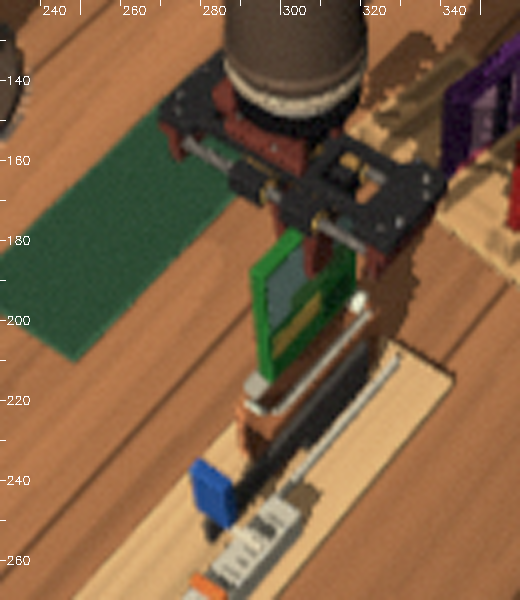

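The board is centred between the lips in the wrist view (lips at columns 304 and 349, board at 327). I'll descend in small steps and watch the force.

```bash
python3 -m handwheel '[{"gripper":0,"x":-1,"y":-0.5,"z":8,"twist":0},{"gripper":0,"x":0,"y":0,"z":8,"twist":0},{"gripper":0,"x":0,"y":0,"z":8,"twist":0},{"gripper":0,"x":0,"y":0,"z":6,"twist":0},{"gripper":0,"x":0,"y":0,"z":4,"twist":0},{"gripper":0,"x":0,"y":0,"z":0,"twist":0}]'; python3 to.py .4985 -.047 .1285 -.009 
python3 -m handwheel '[{"gripper":0,"x":0,"y":0,"z":4,"twist":0},{"gripper":0,"x":0,"y":0,"z":4,"twist":0},{"gripper":0,"x":0,"y":0,"z":0,"twist":0}]'; python3 to.py .4985 -.047 .1285 -.009
```

```text
time: 9.35
eef_pos: [0.4984, -0.0468, 0.1724]
tool_rot: [0.71, 0.704, -0.0, -0.0]
ft_force: [0.0, 0.2, -0.2]
opening: 0.0115
t 9.35 grasp [ 0.4984 -0.0468  0.1911] tool-y az -0.0081 tilt [-0.0005 -0.0002] open 0.0115 F [ 0.   0.2 -0.2] j [-0.72  0.34  0.9   1.99 -0.32  0.96  0.33]
shift mm tool axes [-0.2  0.1 62.6] twist 0.0009
time: 9.72
eef_pos: [0.4983, -0.0467, 0.1643]
tool_rot: [0.71, 0.704, -0.0, -0.0]
ft_force: [-0.7, 0.2, -0.6]
opening: 0.0115
t 9.72 grasp [ 0.4983 -0.0467  0.183 ] tool-y az -0.0079 tilt [-0.0005 -0.0001] open 0.0115 F [-0.7  0.2 -0.6] j [-0.71  0.35  0.89  2.   -0.34  0.94  0.34]
shift mm tool axes [-0.3  0.2 54.5] twist 0.0011
```

The underside is at 0.0745, below the lips, with no side force. Continuing down.

```bash
python3 -m handwheel '[{"gripper":0,"x":0,"y":0,"z":6,"twist":0},{"gripper":0,"x":0,"y":0,"z":6,"twist":0},{"gripper":0,"x":0,"y":0,"z":6,"twist":0},{"gripper":0,"x":0,"y":0,"z":4,"twist":0},{"gripper":0,"x":0,"y":0,"z":0,"twist":0}]'; python3 to.py .4985 -.047 .1285 -.009 
python3 -m handwheel '[{"gripper":0,"x":0,"y":0,"z":6,"twist":0},{"gripper":0,"x":0,"y":0,"z":6,"twist":0},{"gripper":0,"x":0,"y":0,"z":5,"twist":0},{"gripper":0,"x":0,"y":0,"z":4,"twist":0},{"gripper":0,"x":0,"y":0,"z":0,"twist":0}]'; python3 to.py .4985 -.047 .1285 -.009
```

```text
time: 10.35
eef_pos: [0.4983, -0.0468, 0.1423]
tool_rot: [0.71, 0.704, -0.0, -0.0]
ft_force: [-0.2, -0.7, -0.1]
opening: 0.0117
t 10.35 grasp [ 0.4983 -0.0468  0.161 ] tool-y az -0.0081 tilt [-0.0007 -0.0002] open 0.0117 F [-0.2 -0.7 -0.1] j [-0.68  0.38  0.86  2.02 -0.37  0.9   0.37]
shift mm tool axes [-0.2  0.2 32.5] twist 0.0009
time: 10.98
eef_pos: [0.4983, -0.0468, 0.1213]
tool_rot: [0.71, 0.704, -0.0, -0.0]
ft_force: [-0.1, -0.6, -0.4]
opening: 0.0114
t 10.97 grasp [ 0.4983 -0.0468  0.14  ] tool-y az -0.0081 tilt [-0.0006 -0.0001] open 0.0114 F [-0.1 -0.6 -0.4] j [-0.66  0.42  0.84  2.04 -0.41  0.85  0.4 ]
shift mm tool axes [-0.2  0.2 11.5] twist 0.0009
```

```bash
python3 -m handwheel '[{"gripper":0,"x":0,"y":0,"z":4,"twist":0},{"gripper":0,"x":0,"y":0,"z":3,"twist":0},{"gripper":0,"x":0,"y":0,"z":2,"twist":0},{"gripper":0,"x":0,"y":0,"z":0,"twist":0}]'; python3 -m handwheel '[{"gripper":0,"x":0,"y":0,"z":1,"twist":0},{"gripper":0,"x":0,"y":0,"z":1,"twist":0},{"gripper":0,"x":0,"y":0,"z":0,"twist":0}]';python3 to.py .4985 -.047 .1285 -.009
```

```text
time: 11.48
eef_pos: [0.4984, -0.0467, 0.1125]
tool_rot: [0.71, 0.704, -0.0, -0.0]
ft_force: [-0.4, -0.3, -1.0]
opening: 0.0121
time: 11.85
eef_pos: [0.4985, -0.0467, 0.1106]
tool_rot: [0.71, 0.704, -0.0, -0.0]
ft_force: [-0.4, -0.4, -0.8]
opening: 0.012
t 11.85 grasp [ 0.4985 -0.0467  0.1293] tool-y az -0.008 tilt [-0.0001  0.    ] open 0.012 F [-0.4 -0.4 -0.8] j [-0.64  0.43  0.82  2.05 -0.43  0.83  0.42]
shift mm tool axes [-0.3  0.   0.8] twist 0.001
```

```bash
python3 -m handwheel '[{"gripper":0,"x":0,"y":0,"z":1,"twist":0},{"gripper":0,"x":0,"y":0,"z":0,"twist":0}]'; python3 -m handwheel '[{"gripper":0,"x":0,"y":0,"z":1,"twist":0},{"gripper":0,"x":0,"y":0,"z":0,"twist":0}]';python3 to.py .4985 -.047 .1285 -.009
```

```text
time: 12.1
eef_pos: [0.4987, -0.0467, 0.1098]
tool_rot: [0.71, 0.704, 0.0, 0.0]
ft_force: [-0.5, 0.2, 2.7]
opening: 0.0117
time: 12.35
eef_pos: [0.4988, -0.0467, 0.1098]
tool_rot: [0.71, 0.704, 0.001, -0.0]
ft_force: [-3.5, 1.8, 17.9]
opening: 0.0118
t 12.35 grasp [ 0.4988 -0.0467  0.1285] tool-y az -0.0079 tilt [0.0005 0.0012] open 0.0118 F [-3.5  1.8 17.9] j [-0.64  0.43  0.82  2.05 -0.43  0.83  0.42]
shift mm tool axes [-0.3 -0.3 -0. ] twist 0.0011
```

Contact came at exactly the expected height (grasp 0.1285, so underside at 0.020) with 18 N from the floor. I'll back off 1 mm, release and retreat.

```bash
python3 -m handwheel '[{"gripper":0,"x":0,"y":0,"z":-1,"twist":0},{"gripper":10,"x":0,"y":0,"z":0,"twist":0},{"gripper":18,"x":0,"y":0,"z":0,"twist":0},{"gripper":30,"x":0,"y":0,"z":0,"twist":0},{"gripper":45,"x":0,"y":0,"z":0,"twist":0},{"gripper":45,"x":0,"y":0,"z":0,"twist":0},{"gripper":45,"x":0,"y":0,"z":0,"twist":0}]'; python3 - <<'E'
from h import *
from to import rel
rel(.4985,-.047,.1285,-.009)
w=cams.read_camera("wrist"); cv2.imwrite(f"pics/w6.png",w["frame"][:,:,::-1])
w=cams.read_camera("scene"); crop(w,230,120,360,270,4,"s6.png")
E
```

```text
time: 13.22
eef_pos: [0.4985, -0.0467, 0.1096]
tool_rot: [0.71, 0.704, -0.0, -0.0]
ft_force: [-0.3, -0.7, -0.6]
opening: 0.0395
t 13.22 grasp [ 0.4985 -0.0467  0.1283] tool-y az -0.008 tilt [-0.  0.] open 0.0395 F [-0.3 -0.7 -0.6] j [-0.64  0.43  0.82  2.05 -0.43  0.83  0.42]
shift mm tool axes [-0.3  0.  -0.2] twist 0.001
```

View pics/w6.png

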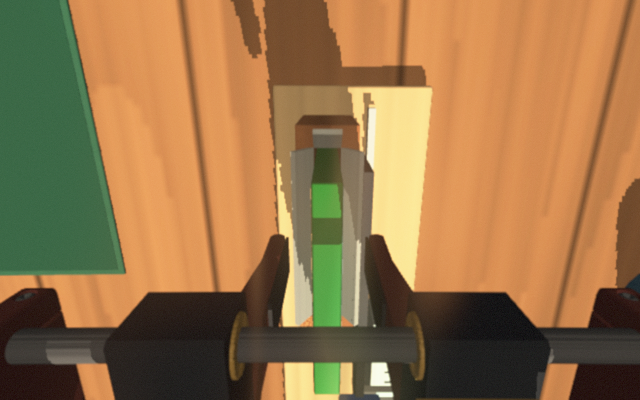

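View pics/s6.png

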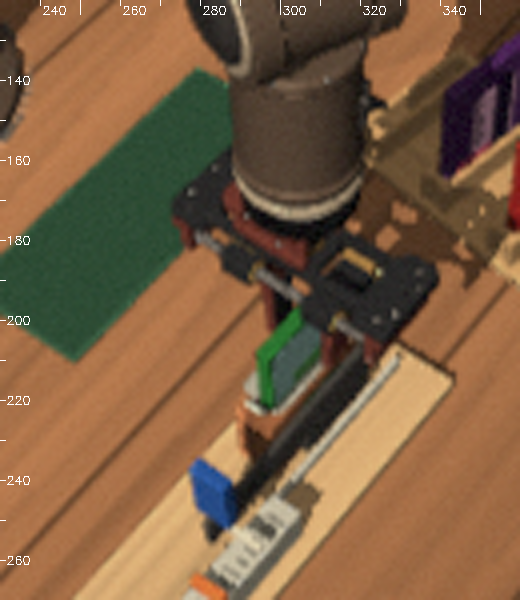

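The green board stands in the slot with its painted face towards the window and the fingers clear. Lifting, then turning the tool for the handle.

```bash
python3 -m handwheel '[{"gripper":45,"x":0,"y":0,"z":-8,"twist":0},{"gripper":45,"x":0,"y":0,"z":-15,"twist":0},{"gripper":45,"x":0,"y":0,"z":-25,"twist":0},{"gripper":45,"x":0,"y":0,"z":-30,"twist":0},{"gripper":45,"x":0,"y":0,"z":-25,"twist":0},{"gripper":45,"x":0,"y":0,"z":-7,"twist":0}]'
python3 -m handwheel '[{"gripper":45,"x":0,"y":0,"z":0,"twist":0.18},{"gripper":45,"x":0,"y":0,"z":0,"twist":0.18},{"gripper":45,"x":0,"y":0,"z":0,"twist":0.18},{"gripper":45,"x":0,"y":0,"z":0,"twist":0.18},{"gripper":45,"x":0,"y":0,"z":0,"twist":0.18},{"gripper":45,"x":0,"y":0,"z":0,"twist":0.18},{"gripper":45,"x":0,"y":0,"z":0,"twist":0.18},{"gripper":45,"x":0,"y":0,"z":0,"twist":0.18}]'
python3 - <<'E'
from h import *
from to import rel
import pickle
rel(.521,-.182,.24,-1.58)
w=cams.read_camera("top"); crop(w,305,175,425,235,6,"t7.png"); pickle.dump(w,open("t7.pkl","wb"))
E
```

```text
time: 14.08
eef_pos: [0.4994, -0.0468, 0.2217]
tool_rot: [0.71, 0.704, 0.001, 0.001]
ft_force: [-0.8, -0.2, -0.0]
opening: 0.0398
time: 15.08
eef_pos: [0.4982, -0.0466, 0.2194]
tool_rot: [0.998, 0.058, -0.0, -0.0]
ft_force: [0.1, -0.8, -1.0]
opening: 0.0396
t 15.07 grasp [ 0.4982 -0.0466  0.2381] tool-y az -1.4539 tilt [-0.0005  0.0003] open 0.0396 F [ 0.1 -0.8 -1. ] j [-0.99  0.45  1.32  1.95 -0.48  1.13 -0.93]
shift mm tool axes [  6.9 137.2  -2. ] twist 0.1261
```

View pics/t7.png

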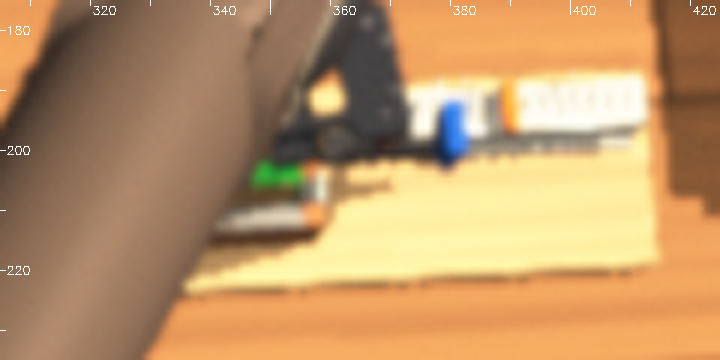

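Joint 3 has drifted to 1.32 against its 1.44 limit. The opposite turn gives the same grasp, so I'll twist the other way to bring the elbow back.

```bash
python3 -m handwheel '[{"gripper":45,"x":0,"y":0,"z":0,"twist":-0.18},{"gripper":45,"x":0,"y":0,"z":0,"twist":-0.18},{"gripper":45,"x":0,"y":0,"z":0,"twist":-0.18},{"gripper":45,"x":0,"y":0,"z":0,"twist":-0.18},{"gripper":45,"x":0,"y":0,"z":0,"twist":-0.18},{"gripper":45,"x":0,"y":0,"z":0,"twist":-0.18},{"gripper":45,"x":0,"y":0,"z":0,"twist":-0.18},{"gripper":45,"x":0,"y":0,"z":0,"twist":-0.18}]'
python3 to.py .521 -.182 .24 1.562
python3 -m handwheel '[{"gripper":45,"x":0,"y":0,"z":0,"twist":-0.18},{"gripper":45,"x":0,"y":0,"z":0,"twist":-0.18},{"gripper":45,"x":0,"y":0,"z":0,"twist":-0.18},{"gripper":45,"x":0,"y":0,"z":0,"twist":-0.18},{"gripper":45,"x":0,"y":0,"z":0,"twist":-0.18},{"gripper":45,"x":0,"y":0,"z":0,"twist":-0.18},{"gripper":45,"x":0,"y":0,"z":0,"twist":-0.18},{"gripper":45,"x":0,"y":0,"z":0,"twist":-0.18}]'
python3 to.py .521 -.182 .24 1.562
```

```text
time: 16.12
eef_pos: [0.4983, -0.0467, 0.2195]
tool_rot: [0.707, 0.707, -0.0, -0.0]
ft_force: [-0.0, -0.1, -0.2]
opening: 0.0393
t 16.12 grasp [ 0.4983 -0.0467  0.2382] tool-y az 0.001 tilt [-0.0001 -0.    ] open 0.0393 F [-0.  -0.1 -0.2] j [-0.76  0.27  0.92  1.94 -0.24  1.05  0.27]
shift mm tool axes [-135.3   22.6   -1.8] twist -1.561
time: 17.12
eef_pos: [0.4983, -0.0468, 0.2195]
tool_rot: [0.065, 0.998, -0.0, 0.0]
ft_force: [0.5, -0.5, -1.2]
opening: 0.0398
t 17.12 grasp [ 0.4983 -0.0468  0.2382] tool-y az 1.4409 tilt [-0.     -0.0002] open 0.0398 F [ 0.5 -0.5 -1.2] j [-0.54  0.22  0.63  1.93 -0.15  1.04  1.6 ]
shift mm tool axes [ -40.  -131.1   -1.7] twist -0.1211
```

```bash
python3 -m handwheel '[{"gripper":45,"x":0,"y":0,"z":0,"twist":-0.12},{"gripper":45,"x":-6,"y":-30,"z":0,"twist":0},{"gripper":45,"x":-8,"y":-45,"z":0,"twist":0},{"gripper":45,"x":-8,"y":-40,"z":0,"twist":0},{"gripper":45,"x":0,"y":-18,"z":0,"twist":0},{"gripper":45,"x":0,"y":0,"z":0,"twist":0},{"gripper":45,"x":0,"y":0,"z":0,"twist":0}]'
python3 - <<'E'
from h import *
from to import rel
rel(.521,-.182,.114,1.562)
w=cams.read_camera("wrist"); cv2.imwrite(f"pics/w8.png",w["frame"][:,:,::-1])
import pickle; pickle.dump(w,open("w8.pkl","wb"))
w=cams.read_camera("scene"); crop(w,230,150,360,300,4,"s8.png"); pickle.dump(w,open("s8.pkl","wb"))
E
```

```text
time: 18.0
eef_pos: [0.518, -0.179, 0.2194]
tool_rot: [0.008, 1.0, 0.0, -0.0]
ft_force: [1.2, 0.2, 0.2]
opening: 0.0395
t 18.0 grasp [ 0.518  -0.179   0.2381] tool-y az 1.554 tilt [-0.0003  0.0007] open 0.0395 F [1.2 0.2 0.2] j [-0.28  0.32  0.66  1.82 -0.22  1.07  2.02]
shift mm tool axes [ -3.1  -3.  124.1] twist -0.008
```

View pics/w8.png

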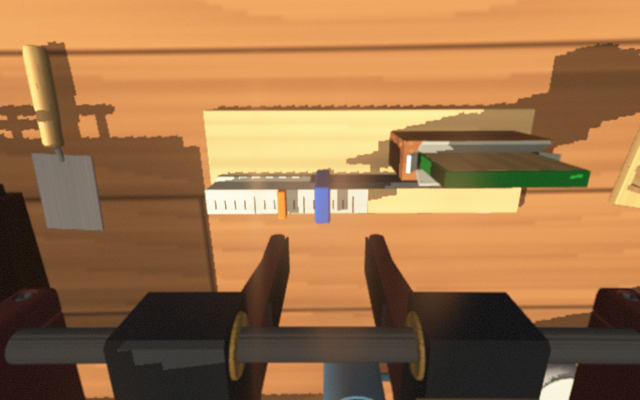

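View pics/s8.png

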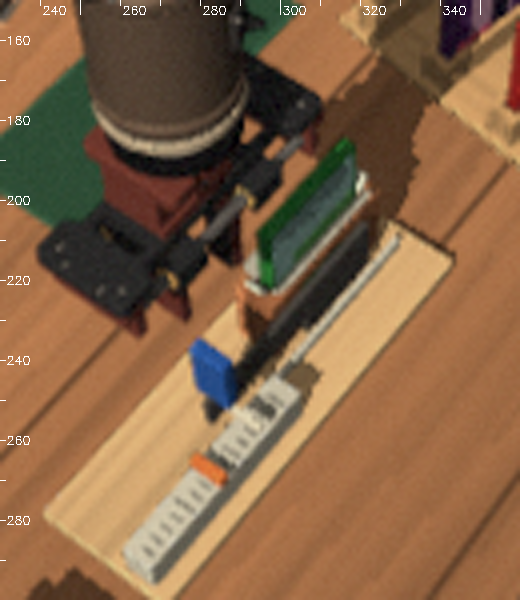

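```bash
python3 - <<'E'
from h import *
import pickle
w=pickle.load(open("w8.pkl","rb")); s=pickle.load(open("s8.pkl","rb"));t=pickle.load(open("c0.pkl","rb"))[0]
crop(w,260,150,380,240,6,"w8c.png")
for n,c,roi in [("w",w,(260,380,170,230)),("s",s,(260,310,255,290)),("t",t,(383,396,183,200))]:
    im=cv2.cvtColor(c["frame"],cv2.COLOR_RGB2HSV); x0,x1,y0,y1=roi
    m=((im[...,0]>5)&(im[...,0]<20)&(im[...,1]>190)&(im[...,2]>120))[y0:y1,x0:x1]
    ys,xs=np.nonzero(m)
    if len(xs): print(n,len(xs),xs.min()+x0,xs.max()+x0,ys.min()+y0,ys.max()+y0,np.round(unproj(c,[[xs.mean()+x0,ys.mean()+y0]],.062),4))
    mb=((im[...,0]>100)&(im[...,0]<125)&(im[...,1]>150)&(im[...,2]>100))
    ys,xs=np.nonzero(mb[150:240,260:400]); print(" blue",len(xs),xs.mean()+260,ys.mean()+150)
E
```

```text
blue 0 nan nan
s 2 279 285 265 270 [[ 0.5486 -0.2269  0.062 ]]
 blue 21 281.0952380952381 237.8095238095238
t 4 389 389 190 193 [[ 0.5493 -0.2215  0.062 ]]
 blue 24 380.0416666666667 196.70833333333334<stdin>:11: RuntimeWarning: Mean of empty slice.
  ret = ret.dtype.type(ret / rcount)
```

View pics/w8c.png

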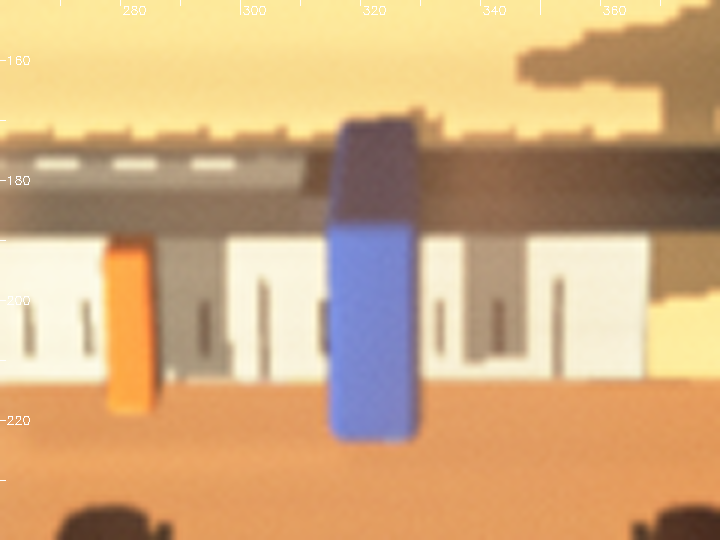

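```bash
python3 - <<'E'
from h import *
import pickle
w=pickle.load(open("w8.pkl","rb"))
q=lambda u,v:((u+.5)/6-.5+260,(v+.5)/6-.5+150)
print("mark",unproj(w,[q(107,330),q(152,330),q(129.5,250),q(129.5,410)],.062).round(4))
print("handle",unproj(w,[q(328,330),q(417,330),q(372,224),q(372,440)],.135).round(4))
s=pickle.load(open("s8.pkl","rb")); q=lambda u,v:((u+.5)/4-.5+230,(v+.5)/4-.5+150)
print("scene mark",unproj(s,[q(209,466)],.062).round(4))
E
python3 to.py .521 -.182 .114 1.562
```

```text
mark [[ 0.544  -0.228   0.062 ]
 [ 0.5441 -0.2206  0.062 ]
 [ 0.5304 -0.2235  0.062 ]
 [ 0.558  -0.2251  0.062 ]]
handle [[ 0.5193 -0.1887  0.135 ]
 [ 0.5195 -0.1774  0.135 ]
 [ 0.5055 -0.1828  0.135 ]
 [ 0.5343 -0.1834  0.135 ]]
scene mark [[ 0.5458 -0.2239  0.062 ]]
t 18.1 grasp [ 0.5182 -0.1787  0.2383] tool-y az 1.5544 tilt [-0.      0.0006] open 0.0392 F [ 0.2 -0.2 -0.5] j [-0.28  0.32  0.66  1.82 -0.22  1.07  2.02]
shift mm tool axes [ -2.9  -3.3 124.3] twist -0.0076
```

The mark is at y = -0.2243 and the handle at y = -0.183, so about 41 mm of travel, within the stated 40 to 80 mm. Descending onto the handle.

```bash
python3 -m handwheel '[{"gripper":45,"x":-2,"y":-4,"z":20,"twist":0},{"gripper":45,"x":0,"y":0,"z":25,"twist":0},{"gripper":45,"x":0,"y":0,"z":25,"twist":0},{"gripper":45,"x":0,"y":0,"z":25,"twist":0},{"gripper":45,"x":0,"y":0,"z":20,"twist":0},{"gripper":45,"x":0,"y":0,"z":9,"twist":0},{"gripper":45,"x":0,"y":0,"z":0,"twist":0},{"gripper":45,"x":0,"y":0,"z":0,"twist":0}]'
python3 - <<'E'
from h import *
from to import rel
rel(.521,-.1825,.114,1.562)
w=cams.read_camera("wrist"); cv2.imwrite(f"pics/w9.png",w["frame"][:,:,::-1])
E
```

```text
time: 19.1
eef_pos: [0.5205, -0.1841, 0.0964]
tool_rot: [0.009, 1.0, -0.0, 0.001]
ft_force: [0.1, 0.3, 0.1]
opening: 0.0394
t 19.1 grasp [ 0.5205 -0.1841  0.1151] tool-y az 1.5524 tilt [ 0.0012 -0.0001] open 0.0394 F [0.1 0.3 0.1] j [-0.19  0.48  0.58  1.93 -0.36  0.83  2.14]
shift mm tool axes [-0.5  1.6  1.1] twist -0.0096
```

View pics/w9.png

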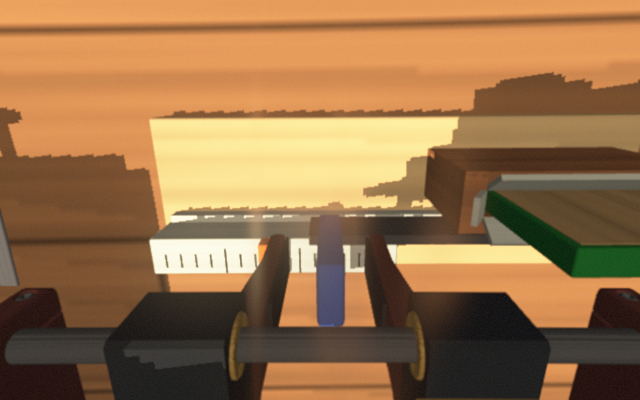

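The handle, at columns 317 to 345, is between the fingers. Closing.

```bash
python3 -m handwheel '[{"gripper":0,"x":0,"y":0,"z":0,"twist":0},{"gripper":0,"x":0,"y":0,"z":0,"twist":0},{"gripper":0,"x":0,"y":0,"z":0,"twist":0},{"gripper":0,"x":0,"y":0,"z":0,"twist":0},{"gripper":0,"x":0,"y":0,"z":0,"twist":0},{"gripper":0,"x":0,"y":0,"z":0,"twist":0}]' 40
python3 to.py .521 -.1825 .114 1.562
```

```text
time: 19.9
eef_pos: [0.52, -0.1835, 0.0957]
tool_rot: [0.009, 1.0, 0.0, -0.0]
ft_force: [-0.4, 4.4, 5.4]
opening: 0.0122
t 19.9 grasp [ 0.52   -0.1836  0.1144] tool-y az 1.5528 tilt [-0.      0.0007] open 0.0122 F [-0.4  4.4  5.4] j [-0.19  0.48  0.58  1.93 -0.36  0.83  2.14]
shift mm tool axes [-0.9  1.1  0.4] twist -0.0092
```

```bash
python3 -m handwheel '[{"gripper":0,"x":0,"y":-3,"z":0,"twist":0},{"gripper":0,"x":0,"y":-6,"z":0,"twist":0},{"gripper":0,"x":0,"y":-8,"z":0,"twist":0},{"gripper":0,"x":0,"y":-8,"z":0,"twist":0},{"gripper":0,"x":0,"y":-7,"z":0,"twist":0},{"gripper":0,"x":0,"y":-4,"z":0,"twist":0},{"gripper":0,"x":0,"y":-2,"z":0,"twist":0},{"gripper":0,"x":0,"y":0,"z":0,"twist":0}]' 40
python3 - <<'E'
from h import *
from to import rel
import pickle
rel(.521,-.2247,.114,1.562)
w=cams.read_camera("wrist"); cv2.imwrite(f"pics/w10.png",w["frame"][:,:,::-1]); 
t=cams.read_camera("top"); crop(t,350,175,425,225,8,"t10.png")
s=cams.read_camera("scene"); crop(s,240,200,340,300,6,"s10.png"); pickle.dump((w,t,s),open("c10.pkl","wb"))
E
```

```text
time: 20.9
eef_pos: [0.5195, -0.2213, 0.0957]
tool_rot: [0.009, 1.0, 0.001, 0.0]
ft_force: [-0.0, 6.3, 4.3]
opening: 0.012
t 20.9 grasp [ 0.5195 -0.2213  0.1144] tool-y az 1.5528 tilt [0.0002 0.0012] open 0.012 F [-0.   6.3  4.3] j [-0.12  0.5   0.58  1.9  -0.36  0.84  2.21]
shift mm tool axes [-1.5 -3.3  0.4] twist -0.0092
```

View pics/w10.png

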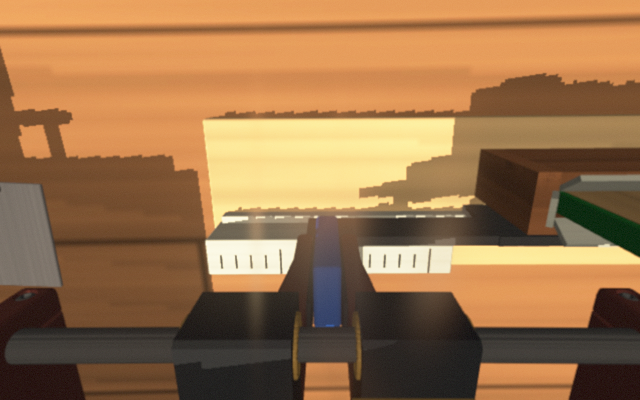

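View pics/t10.png

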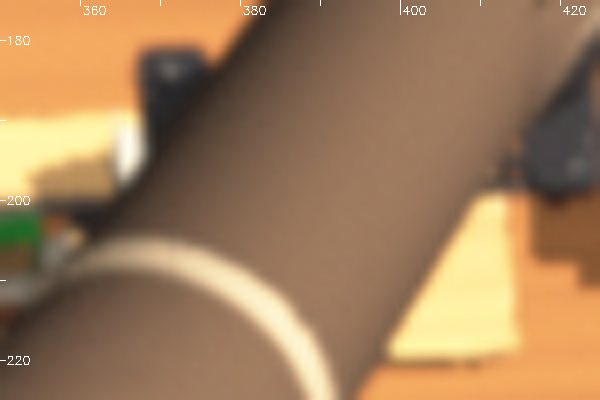

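View pics/s10.png

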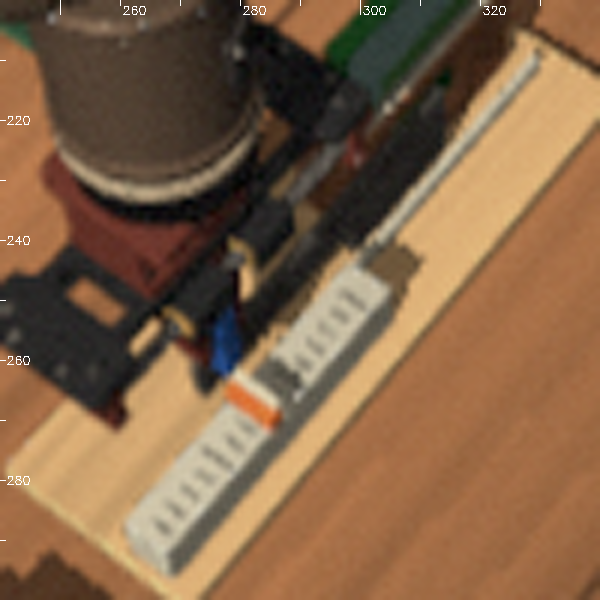

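```bash
python3 - <<'E'
from h import *
import pickle
w,t,s=pickle.load(open("c10.pkl","rb")); crop(s,265,250,305,285,16,"s10c.png")
s0=pickle.load(open("s8.pkl","rb")); crop(s0,265,240,305,285,13,"s8c.png")
E
```

```text
(no output)
```

View pics/s10c.png

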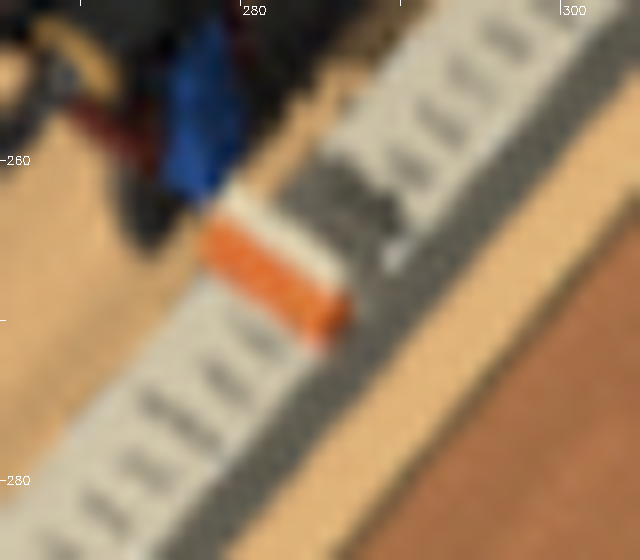

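View pics/s8c.png

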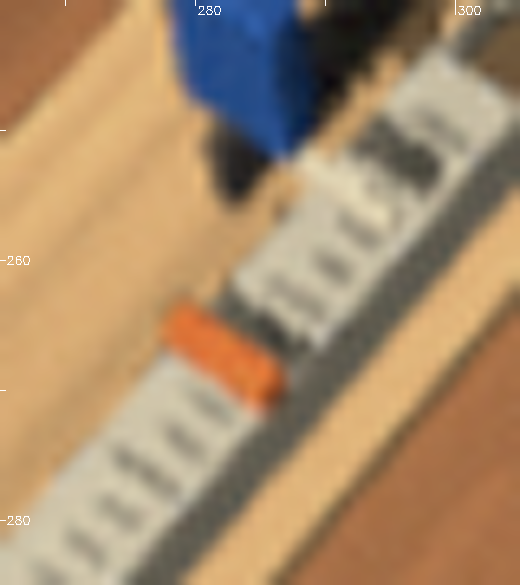

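```bash
python3 - <<'E'
from h import *
import pickle
s8=pickle.load(open("s8.pkl","rb")); s10=pickle.load(open("c10.pkl","rb"))[2]
a=lambda u,v:((u+.5)/13-.5+265,(v+.5)/13-.5+240)
b=lambda u,v:((u+.5)/16-.5+265,(v+.5)/16-.5+250)
yb=lambda P:np.round((P[:,1]+.047)+.009*(P[:,0]-.4985),4)
print("mark +y top edge", yb(unproj(s8,[a(183,303),a(285,372)],.062)), "-> minus .004")
print("mark -y bottom edge", yb(unproj(s8,[a(165,335),a(262,410)],.050)),"-> plus .004")
print("pointer before, tip", yb(unproj(s8,[a(390,215)],.065)), "centre", yb(unproj(s8,[a(345,188)],.065)))
print("pointer now: upper edge", yb(unproj(s10,[b(230,182),b(350,262)],.067)),"lower edge",yb(unproj(s10,[b(208,215),b(345,290)],.063)))
E
python3 to.py .521 -.2247 .114 1.562
```

```text
mark +y top edge [-0.1743 -0.1737] -> minus .004
mark -y bottom edge [-0.1787 -0.1797] -> plus .004
pointer before, tip [-0.1332] centre [-0.1339]
pointer now: upper edge [-0.1708 -0.1701] lower edge [-0.1766 -0.1734]
t 21.05 grasp [ 0.5196 -0.2212  0.1144] tool-y az 1.5529 tilt [0.0002 0.0012] open 0.0116 F [-0.7  6.2  4.8] j [-0.12  0.5   0.58  1.9  -0.36  0.84  2.21]
shift mm tool axes [-1.5 -3.4  0.4] twist -0.0091
```

The scene camera puts the mark at box y of about -0.1765 and the pointer at about -0.1725. That agrees with the wrist estimate of 41 mm travel against 37.7 mm done, so 4 mm more.

```bash
python3 -m handwheel '[{"gripper":0,"x":0,"y":-2,"z":0,"twist":0},{"gripper":0,"x":0,"y":-2,"z":0,"twist":0},{"gripper":0,"x":0,"y":0,"z":0,"twist":0},{"gripper":0,"x":0,"y":0,"z":0,"twist":0},{"gripper":0,"x":0,"y":0,"z":0,"twist":0},{"gripper":0,"x":0,"y":0,"z":0,"twist":0},{"gripper":0,"x":0,"y":0,"z":0,"twist":0},{"gripper":0,"x":0,"y":0,"z":0,"twist":0}]' 40
python3 - <<'E'
from h import *
from to import rel
import pickle
rel(.521,-.2247,.114,1.562)
s=cams.read_camera("scene"); crop(s,265,250,305,285,16,"s11c.png"); cv2.imwrite("pics/s11.png",s["frame"][:,:,::-1])
w=cams.read_camera("wrist"); cv2.imwrite(f"pics/w11.png",w["frame"][:,:,::-1]); 
E
```

```text
time: 22.05
eef_pos: [0.5195, -0.2251, 0.0957]
tool_rot: [0.009, 1.0, 0.001, 0.0]
ft_force: [0.5, 6.7, 5.2]
opening: 0.012
t 22.05 grasp [ 0.5195 -0.2251  0.1144] tool-y az 1.553 tilt [0.0001 0.0013] open 0.012 F [0.5 6.7 5.2] j [-0.11  0.51  0.58  1.9  -0.37  0.84  2.22]
shift mm tool axes [-1.5  0.4  0.4] twist -0.009
```

View pics/s11c.png

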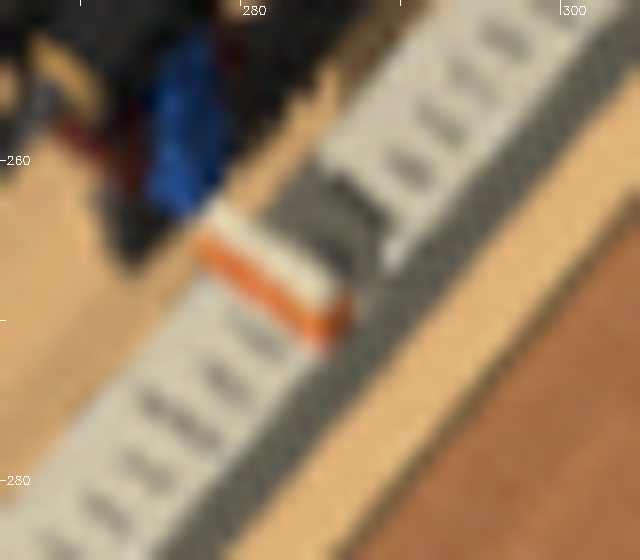

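View pics/s11.png

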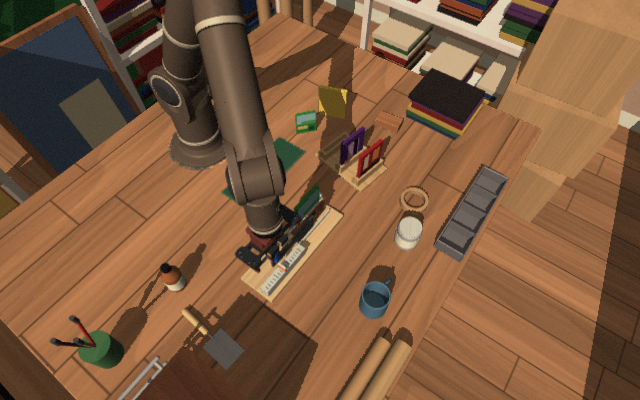

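View pics/w11.png

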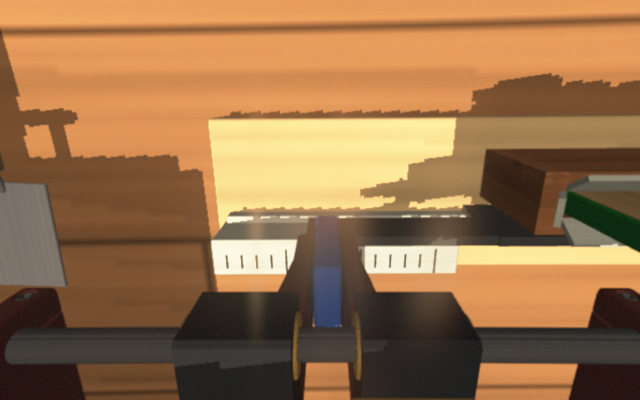

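Last check of the pointer centring: sample the colour profile along the ledge and compare it with the projected geometry.

```bash
python3 - <<'E'
from h import *
import pickle
s8=pickle.load(open("s8.pkl","rb")); s=cams.read_camera("scene")
p=np.array([.4985,-.047]); yaw=-.009; c,si=np.cos(yaw),np.sin(yaw)
W=lambda x,y,z:np.array([p[0]+c*x-si*y,p[1]+si*x+c*y,z])
ys=np.arange(-.200,-.120,.002)
def prof(C,x=.052,z=.062):
    P=np.array([W(x,y,z) for y in ys]); q=proj(C,P).astype(np.float32)
    return cv2.remap(C["frame"],q[None,:,0],q[None,:,1],cv2.INTER_LINEAR)[0]
a,b=prof(s8),prof(s)
for i,y in enumerate(ys): print(round(y,3),a[i],b[i])
# apparent y (at z=.062) of edges
def app(y,z,x=.052):
    q=proj(s,W(x,y,z)); P=unproj(s,q,.062)[0]; return round(-si*(P[0]-p[0])+c*(P[1]-p[1])-y,4)
print("apparent shifts: z.050",app(-.176,.05)," z.063",app(-.176,.063)," z.067",app(-.176,.067))
E
```

```text
-0.2 [185 176 150] [183 173 150]
-0.198 [172 162 141] [169 160 138]
-0.196 [186 176 152] [185 176 151]
-0.194 [200 190 164] [200 191 164]
-0.192 [199 190 163] [201 192 166]
-0.19 [181 172 148] [182 173 149]
-0.188 [176 165 142] [175 165 141]
-0.186 [195 172 143] [194 172 142]
-0.184 [210 160 124] [209 162 123]
-0.182 [217 131  79] [214 136  86]
-0.18 [220 118  59] [215 144  95]
-0.178 [221 117  58] [219 182 142]
-0.176 [212 114  58] [217 200 166]
-0.174 [182 105  61] [196 183 154]
-0.172 [134  95  69] [147 138 117]
-0.17 [91 83 70] [98 90 78]
-0.168 [89 83 72] [87 82 72]
-0.166 [110 104  90] [94 89 77]
-0.164 [164 156 134] [99 94 82]
-0.162 [189 180 154] [99 93 82]
-0.16 [173 163 142] [86 82 71]
-0.158 [174 164 143] [98 94 80]
-0.156 [194 183 158] [158 151 130]
-0.154 [202 193 166] [192 183 157]
-0.152 [192 183 158] [190 181 155]
-0.15 [178 169 146] [177 169 146]
-0.148 [176 167 143] [174 167 143]
-0.146 [188 179 154] [186 178 153]
-0.144 [200 191 165] [198 188 162]
-0.142 [191 181 156] [190 179 154]
-0.14 [168 159 137] [171 160 138]
-0.138 [181 170 146] [176 166 143]
-0.136 [204 191 161] [190 180 154]
-0.134 [214 202 169] [192 182 156]
-0.132 [208 195 163] [181 172 148]
-0.13 [189 178 151] [172 163 141]
-0.128 [176 167 143] [178 168 145]
-0.126 [157 150 128] [190 180 155]
-0.124 [123 117 101] [193 182 158]
-0.122 [92 88 76] [174 166 143]
-0.12 [83 81 70] [165 157 135]
apparent shifts: z.050 -0.0035  z.063 0.0003  z.067 0.0015
```

Pointer at box y of about -0.1765 and mark at about -0.1763. The shut position reads -0.135 as it should, so this view carries no offset. Handing in.

```bash
python3 -m handwheel '[{"gripper":0,"x":0,"y":0,"z":0,"twist":0},{"gripper":0,"x":0,"y":0,"z":0,"twist":0}]' 40; python3 -c "
from station import order
print(order.hand_in())"
```

```text
time: 22.45
eef_pos: [0.5195, -0.2251, 0.0957]
tool_rot: [0.009, 1.0, 0.001, 0.0]
ft_force: [-0.2, 6.2, 5.1]
opening: 0.0117
the job is handed in; nothing more can be done
None
```

The green board is home in the viewing box slot, painted face to the window. I handed the job in at 22.5 s, still gripping the blue handle with the pointer at the orange mark.

- **Board:** I took it from the rack's x = -75 slot and lowered it until it touched the slot floor. The grasp height there, 128.5 mm, matched what a fully home board should give. I then let it go. Pictures after release show it upright in the slot. I did not re-measure its position or tilt from a picture after letting go.
- **Shutter:** the pointer is at about -176.5 mm along the box and the mark at about -176.3 mm, a difference of under about 1 mm against the 6 mm allowed. The scene camera, the wrist camera and the arm's own travel of 41.5 mm agree to within about 1 mm. The grip is set to 40 N, and the spring pulls back with about 6 N while the handle stands still.
- **Bystanders:** none looked moved in the last pictures, judged by eye.
- **Disagreements:** the first move was refused because every row needs all five values, so nothing moved. My first turn for the handle brought joint 3 to 1.32, close to its 1.44 limit, so I turned the other way.
- **Not checked:** contact force between the shutter and the board, which the interface does not report.

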